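Hold a press-on gauge on a sprung gas nipple

TASK

Check the incubator's gas line: pick up the blue press-on gauge standing on the rubber mat and press its open steel end squarely, in line with the tilted brass nipple, until it snaps over the ball. Then push on along the nipple so that it sinks against its spring as far as it will go, and finish still gripping the gauge and holding the nipple pushed in. Do not force the gauge on crooked, do not turn the swivel head out of its angle, and leave the tip box, flask and jar where they are.

Things in the scene. Friction and masses are not known exactly. Their poses are not given: they have to be found in the camera images.
- gauge_mid (a point): Loose press-on gauge, about 0.22 kg, 95 mm tall, upright on the mat, mouth down. Point on its axis 47.5 mm above the mouth; z runs from mouth to dial. Blue square grip, 30 x 30 mm, sides along its x and y, from 26 to 95 mm above the mouth (grip it about 75 mm above the mouth), white dial on top. Below: octagonal steel coupler, 33 mm across.
- gauge_mouth (a point): Centre of the gauge's open lower end, axes as the gauge. The funnel mouth, 25 mm wide, narrows over 8 mm to a 16.4 mm bore closed 26 mm above the mouth. Sprung balls in it snap behind the nipple's ball at a push of about 4 to 7 N; then, pushed home, the nipple's ball centre lies on the gauge's axis 19 mm above this point (28.5 mm below gauge_mid).
- ball (a point): Centre of the brass ball, 14 mm wide, at the end of the nipple; z points out along the nipple. Neck 8 mm thick; ball centre 34 mm out from the green collar, less what it has sunk. The nipple leans 20 to 40 degrees from upright, roughly towards the robot; the ball is about 120 to 135 mm above the table.
- nipple (a joint): How far the nipple is pushed into its head along its own axis: 0 = out, 0.008 m = fully in. A spring resists with 10 N at the start and 14 N fully in (more than the snap needs) and pushes it out again when let go.
- collar (a point): Centre of the face of the green collar, 33 mm wide, of the steel swivel head in which the nipple slides. z points out along the nipple. The head swivels about a level axis 30 mm below this face, in a white and aluminium yoke block (110 x 90 mm, 95 mm high, fixed to the table) and is held by stiff friction (4 N m).
- mat: Black rubber parking mat, 120 x 120 x 6 mm, fixed; origin under its centre on the table. The gauge stands on it.
- tip_box_mid (a point): Bystander: pipette tip box, clear with purple lid, 88 x 128 x 62 mm; its centre.
- flask_mid (a point): Bystander: clear lying culture flask with red cap, body 105 x 78 x 34 mm, cap to its +x end; the centre of its body.
- jar_mid (a point): Bystander: amber jar with blue cap, 60 mm wide, 90 mm tall; its centre.
Things that resemble listed ones, but are neither listed nor needed, are in the scene too. There is more than one size of the part that bears gauge_mid; the job needs the larger.

How it is judged:
By the outcome, as a careful person would: the job done as asked, in the order asked, and still so for the second after the job is handed in, while the arm keeps its last pose, push and grip.
It also fails if it takes over 37 s, if anything falls off the work surface, if the arm or the gripper's body presses on something with over 40 N, if the wrist force passes 120 N, or if a joint passes its speed limit or range.

ROBOT

A 6-joint arm with a two-finger parallel gripper is mounted at the origin on the work surface. World frame = base frame: x ahead of the robot, y to its left, z up, the work surface at z = 0. Lengths are in m, angles in degrees, forces in N, time in s.
With the tool pointing down it reaches from about 0.275 to 0.725 m from the base axis. Payload 15.9 kg.
Tool frame: the origin (TCP) lies midway between the tips of the shut fingers; the grasp point (between the pads) lies 19 mm behind it; y points along the fingers, x is the direction in which the jaws open and shut, and the axes are right-handed (so a half turn about y gives the same grasp; the last joint's range is limited). The gripper opens to 85 mm and grips with 20 to 120 N. Pads are 22 mm wide; open, the fingers measure 114 mm over their backs; the gripper's body (76 mm by 85 mm) begins 54 mm behind the grasp point. The pads swing forward as they close: fully open they stand 13 mm farther back than shut.
Start: joints at [76.433, 12.198, -1.971, 75.831, 0, 90], TCP at [0.117, 0.486, 0.231] pointing down, gripper open.
Joint ranges: [-170.91, 170.91], [-42.67, 98.43], [-65.05, 77.54], [-120.47, 116.71], [-90, 82.35], [-180, 180]. Speed limits (degrees/s): [108.29, 108.29, 136.94, 147.25, 180, 180].

INTERFACE

Orientations are given as [roll, pitch, yaw] about the fixed x, y, z axes, in that order (R = Rz(yaw) Ry(pitch) Rx(roll)).
In Python, from workcell import readout, viewer, r, masks_of, spot_point gives the robot as it stands.
- The arm moves only by the shell command python3 -m creep 'ROWS' [FORCE]. ROWS is a JSON object of lists of equal length, an entry for each row: "gripper": the opening, from 0 (shut) to 1 (fully open); "dp": the shift along the world's x, y, z in m, a list of three; "turn": the turn about the world's z in degrees. In form: {"gripper": [gripper, ...], "dp": [[x, y, z], ...], "turn": [turn, ...]}. A call has 1 to 8 rows; each row is the pose to reach, as a shift and turn from the pose commanded when the call began; what a row does not reach only later rows make up. A row lasts 1/12 s, in which the tool goes at most 41.7 mm and 7.16 degrees, less where a joint would pass 70% of its speed; a pose out of reach is approached as far as the arm can. A call with a gripper value outside its range is refused whole. The fingers move at their own pace and stop on an object; FORCE is the grip in N (left out, the last holds). Time passes only in rows, so rows that repeat a pose let the fingers close. It gives the time, the measured TCP pose, the force and the opening at its end, in the units of the state.
- readout.sense(): the state, without advancing time (a new reading comes with each control period).
- viewer.camera(name): name is "scene" or "top"; returns the picture (420x560x3 uint8, blue, green, red); there is no depth.
- viewer.camera_info(name): a dict with "camera_matrix" (3x3 intrinsics, pixels), "rvec" (rotation vector, rad) and "tvec" (3), from world to camera coordinates, as OpenCV has them. Camera axes: x right, y down, z forward; pixel columns grow to the right and rows downward; lengths in m; the calibration is good to about 2 mm. A picture is of the moment at which its call begins. camera_info takes no time and is no camera call.
- r.sign_off(): hands the job in, once; it reports no verdict.
Trained networks look in the newest picture that a camera, given by its name, has taken for a name from the list of things; names that differ only in an ending like _2 or _b are one class to them, and where a whole thing is asked for, a point or a joint stands for the part that bears it (a point fixed in the world has none). Each returns a list of dicts, best first, with "p" (0 to 1); they miss things now and then, are a little off and sometimes report something else, mostly with a low value. They report only what shows in the picture. A call takes as long as a camera call. They do not tell look-alikes from the thing itself.
- masks_of(camera, target): "region" (420x560 bool, what is visible of it) and "rect" ([left, top, width, height] in pixels, round what is visible of it).
- spot_point(camera, target): "position" ([column, row] in pixels: a listed point, or the origin of a listed thing).
The state is a dict: "time": time; "joint_pos": joint angles; "joint_velocities": joint speeds; "effort": joint torques, N m; "ee_pos": TCP position; "tool_rot": TCP orientation; "contact_force": force on the tool from outside, world axes, zero at the start; "wrist_torque": the same for the moment, N m; "opening": finger opening in m.
Only numpy, scipy, OpenCV 4.12 (cv2) and the standard library are available. Lean on these libraries where they do the work, as an engineer would, in place of code of your own. Each camera call takes 0.05 s, during which the arm holds its last target. There are 200 camera calls.

## Working session

There is one attempt and no reset: what is moved stays moved. The work goes in short steps, Python scripts to look and compute and a shell command to move; the robot and the scene stay as the last step left them, time stands still between calls to the robot, and variables do not carry over. Pictures are saved under pics/ and viewed, about 8 in all and at most 12, crops included, and the job is handed in when it is done.

```bash
ls; mkdir -p pics; cat > h.py <<'E'
import numpy as np, cv2
from workcell import readout, viewer, r, masks_of, spot_point
def cam(n):
    i=viewer.camera_info(n);K=np.array(i["camera_matrix"],float);R=cv2.Rodrigues(np.array(i["rvec"],float))[0];t=np.array(i["tvec"],float).ravel()
    return K,R,t
def ray(n,px):
    K,R,t=cam(n);d=R.T@np.linalg.solve(K,[px[0],px[1],1.]);return -R.T@t,d/np.linalg.norm(d)
def atz(n,px,z):
    c,d=ray(n,px);return c+d*(z-c[2])/d[2]
def tri(p):  # dict cam->px ; returns point, ray gap
    A=np.zeros((3,3));b=np.zeros(3);L=[ray(n,q) for n,q in p.items()]
    for c,d in L: M=np.eye(3)-np.outer(d,d);A+=M;b+=M@c
    x=np.linalg.solve(A,b);return x,[float(np.linalg.norm((np.eye(3)-np.outer(d,d))@(x-c))) for c,d in L]
def proj(n,X):
    K,R,t=cam(n);q=K@(R@np.asarray(X,float)+t);return q[:2]/q[2]
E
python3 - <<'E'
from h import *
np.set_printoptions(precision=3,suppress=True)
print(readout.sense())
for n in("scene","top"):
    cv2.imwrite(f"pics/{n}0.png",viewer.camera(n)); print(n,ray(n,(280,210)))
    for t in("gauge_mid","gauge_mouth","ball","collar","mat","tip_box_mid","flask_mid","jar_mid"):
        print(t,[(np.round(d["position"],1).tolist(),round(d["p"],2)) for d in spot_point(n,t)])
E
```

```text
pics
{'time': 0.0, 'joint_pos': array([76.432, 12.225, -2.008, 75.83 ,  0.001, 90.002]), 'joint_velocities': array([ 0.053,  0.022,  0.055,  0.082, -0.049, -0.056]), 'effort': array([  0.   , -68.616,  48.712,   0.018,   0.   ,  -0.   ]), 'ee_pos': array([0.117, 0.486, 0.231]), 'tool_rot': array([-89.999,   0.064,  76.43 ]), 'contact_force': array([ 0.327, -0.217,  0.204]), 'wrist_torque': array([0.013, 0.029, 0.034]), 'opening': 0.08537040147498001}
scene (array([1.038, 0.666, 0.787]), array([-0.405, -0.645, -0.648]))
gauge_mid [([338.9, 242.1], 0.66), ([384.3, 241.8], 0.5)]
gauge_mouth [([336.5, 257.3], 0.73), ([385.6, 251.6], 0.56)]
ball [([280.3, 154.7], 0.6)]
collar [([277.7, 162.3], 0.61)]
mat [([330.1, 258.3], 0.95)]
tip_box_mid [([212.8, 251.0], 0.88)]
flask_mid [([343.1, 369.8], 0.81)]
jar_mid [([221.8, 155.3], 0.57)]
top (array([ 0.488, -0.005,  1.176]), array([ 0.108, -0.011, -0.994]))
gauge_mid [([215.6, 288.2], 0.56), ([230.3, 243.4], 0.51)]
gauge_mouth [([230.3, 245.5], 0.67), ([216.6, 287.9], 0.5)]
ball [([352.2, 256.9], 0.51)]
collar [([353.5, 248.5], 0.6)]
mat [([233.9, 242.7], 0.65)]
tip_box_mid [([290.5, 144.9], 0.67)]
flask_mid [([138.8, 176.3], 0.72)]
jar_mid [([424.0, 223.8], 0.74), ([352.9, 254.2], 0.7)]
```

View pics/scene0.png

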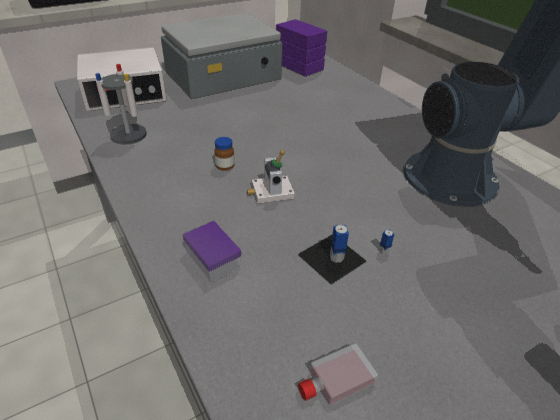

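View pics/top0.png

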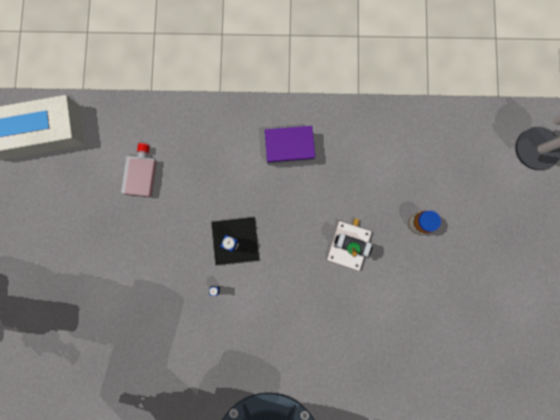

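```bash
python3 - <<'E'
from h import *
np.set_printoptions(precision=4,suppress=True)
P={"A_mid":((338.9,242.1),(230.3,243.4)),"A_mouth":((336.5,257.3),(230.3,245.5)),"B_mid":((384.3,241.8),(215.6,288.2)),"B_mouth":((385.6,251.6),(216.6,287.9)),
"ball":((280.3,154.7),(352.2,256.9)),"collar":((277.7,162.3),(353.5,248.5)),"mat":((330.1,258.3),(233.9,242.7)),"tip":((212.8,251),(290.5,144.9)),"flask":((343.1,369.8),(138.8,176.3)),"jar":((221.8,155.3),(424,223.8))}
for k,(s,t) in P.items(): print(k,*tri({"scene":s,"top":t}))
E
```

```text
A_mid [0.52   0.1091 0.057 ] [0.001097007235546448, 0.0010970072355464121]
A_mouth [0.5184 0.1121 0.0055] [0.0021060601063330265, 0.0021060601063330165]
B_mid [0.4041 0.146  0.0336] [0.0012041330478519288, 0.001204133047851967]
B_mouth [0.4001 0.15   0.0008] [0.004590489496721693, 0.004590489496721621]
ball [ 0.497  -0.1956  0.1224] [0.0048008863720607935, 0.004800886372060891]
collar [ 0.5117 -0.198   0.1019] [0.0024985106080858085, 0.0024985106080858293]
mat [ 0.5276  0.1023 -0.0026] [0.0038254472585016173, 0.0038254472585015826]
tip [ 0.7873 -0.0408  0.028 ] [0.0042257450946776975, 0.004225745094677736]
flask [0.6969 0.3662 0.0236] [0.0006384266464299888, 0.0006384266464300231]
jar [ 0.5873 -0.3995  0.0313] [0.003721859371776271, 0.003721859371776155]
```

```bash
python3 - <<'E'
from h import *
s=cv2.imread("pics/scene0.png");t=cv2.imread("pics/top0.png")
c=lambda im,x,y,w,h:cv2.resize(im[y:y+h,x:x+w],(400,300),interpolation=cv2.INTER_CUBIC)
a=np.vstack([np.hstack([c(s,245,145,64,48),c(t,318,220,64,48)]),np.hstack([c(s,308,216,64,48),c(t,205,220,64,48)])])
cv2.imwrite("pics/crop1.png",a)
E
```

```text
(no output)
```

View pics/crop1.png

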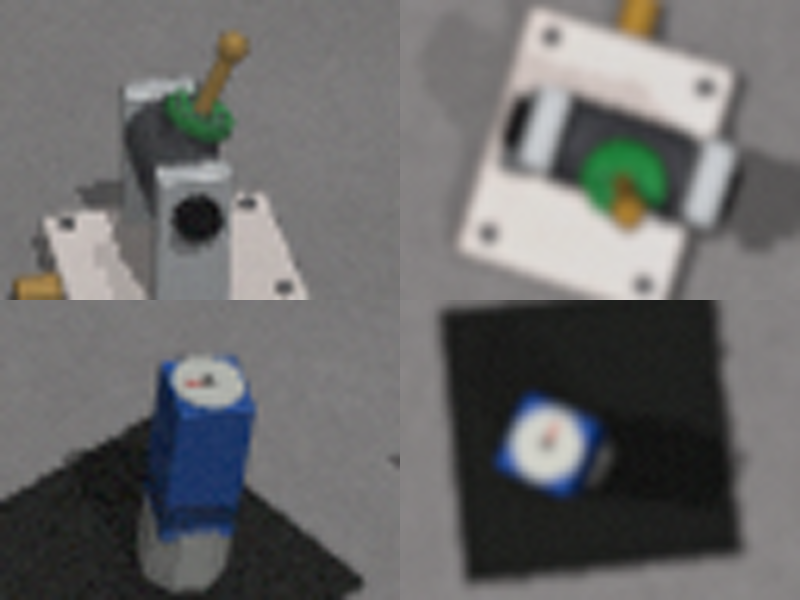

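```bash
python3 - <<'E'
from h import *
from scipy.optimize import least_squares
np.set_printoptions(precision=4,suppress=True)
s=cv2.imread("pics/scene0.png");t=cv2.imread("pics/top0.png")
def seg(im,box,lo,hi,up=8):
    x,y,w,h=box;c=cv2.resize(im[y:y+h,x:x+w],None,fx=up,fy=up,interpolation=cv2.INTER_CUBIC)
    m=cv2.inRange(cv2.cvtColor(c,cv2.COLOR_BGR2HSV),lo,hi);f=lambda p:(np.array(p)+.5)/up-.5+[x,y]
    n,l,st,ce=cv2.connectedComponentsWithStats(m);out=[]
    for i in np.argsort(-st[1:,4])[:3]+1:
        cnt=cv2.findContours((l==i).astype(np.uint8),0,1)[0][0]
        (a,b),(w_,h_),an=cv2.minAreaRect(cnt);out.append((st[i,4]/up**2,f(ce[i]),f((a,b)),np.array([w_,h_])/up,an))
    return out
G=((50,80,20),(85,255,255));B=((8,110,60),(25,255,255));BL=((105,120,60),(130,255,255))
for n,im,bx,gb in(("scene",s,(262,143,32,32),(318,216,40,50)),("top",t,(338,236,32,32),(205,220,50,40))):
    print(n,"green");[print(o) for o in seg(im,bx,*G)[:1]]
    print("brass");[print(o) for o in seg(im,bx,*B)[:2]]
    print("blue");[print(o) for o in seg(im,gb,*BL)[:1]]
    print("K",cam(n)[0][0,0])
# yoke screws in top crop1 -> yaw
sc=np.array([(551,36),(705,87),(643,286),(488,233)],float);px=(sc-[400,0]+.5)/6.25-.5+[318,220]
W=np.array([atz("top",p,0.012)[:2] for p in px]);print(W,W.mean(0))
for a,b in((0,1),(3,2),(0,3),(1,2)): d=W[a]-W[b];print(np.degrees(np.arctan2(d[1],d[0])),np.linalg.norm(d))
pt=np.array([(540,125),(713,180)],float);q=(pt-[400,0]+.5)/6.25-.5+[318,220]
W=np.array([atz("top",p,0.095)[:2] for p in q]);d=W[0]-W[1];print("posts",W,W.mean(0),np.degrees(np.arctan2(d[1],d[0])))
g=np.array([(530,393),(610,425),(575,497),(497,462)],float);q=(g-[400,300]+.5)/6.25-.5+[205,220]
W=np.array([atz("top",p,0.101)[:2] for p in q]);print("gauge top",W,W.mean(0))
for a,b in((0,1),(3,2),(0,3),(1,2)): d=W[a]-W[b];print(np.degrees(np.arctan2(d[1],d[0])),np.linalg.norm(d))
E
```

```text
scene green
(np.float64(48.84375), array([276.1548, 163.5984]), array([276.1186, 163.0451]), array([11.2971,  6.7311]), 24.775144577026367)
brass
(np.float64(31.109375), array([280.0052, 155.58  ]), array([280.0651, 156.3318]), array([ 4.0538, 13.4633]), 20.70903968811035)
blue
(np.float64(279.78125), array([339.5853, 241.3331]), array([339.2851, 240.3895]), array([15.5972, 28.2525]), 7.711892604827881)
K 434.0347939461475
top green
(np.float64(112.65625), array([353.4528, 246.8868]), array([353.1657, 247.1955]), array([11.5832, 14.5011]), 88.31531524658203)
brass
(np.float64(21.203125), array([353.9563, 252.5093]), array([353.5346, 252.3235]), array([6.4082, 4.6499]), 54.462318420410156)
blue
(np.float64(32.90625), array([233.2632, 244.9928]), array([232.7147, 244.8401]), array([ 5.325 , 14.4404]), 27.021583557128906)
K 434.14548580090127
[[ 0.577  -0.1844]
 [ 0.5565 -0.2501]
 [ 0.4716 -0.2235]
 [ 0.4925 -0.1579]] [ 0.5244 -0.204 ]
72.72958598276072 0.06882199973285151
72.39546026474427 0.06889477677187905
-17.455036751160023 0.08854908341940204
-17.408079801276628 0.08895064455629868
posts [[ 0.5352 -0.1674]
 [ 0.515  -0.2357]] [ 0.5251 -0.2015] 73.51955055372613
gauge top [[0.5414 0.1168]
 [0.5294 0.0847]
 [0.5008 0.0977]
 [0.5139 0.129 ]] [0.5214 0.107 ]
69.59097028563798 0.0342825457688654
67.34995277074462 0.03392375146339496
-23.77773724458898 0.03006620232205316
-24.336079296849274 0.03141453550131977
```

```bash
python3 - <<'E'
from h import *
from scipy.optimize import least_squares
np.set_printoptions(precision=4,suppress=True)
b={"scene":(281.9,151.8),"top":(354.0,253.1)};c={"scene":(276.3,162.9),"top":(353.2,247.1)}
B,gb=tri(b);C,gc=tri(c);d=B-C;print(B,gb,C,gc,np.linalg.norm(d),np.degrees(np.arccos(d[2]/np.linalg.norm(d))),np.degrees(np.arctan2(d[1],d[0])))
def n(yaw,t): return np.array([np.sin(t)*np.cos(yaw),np.sin(t)*np.sin(yaw),np.cos(t)])
Y=np.radians(162.6)
def f(v,full=False):
    k=n(Y,v[3]);off={"scene":v[4:6],"top":v[6:8]};o=[]
    for cam_,p in b.items():o+=list(proj(cam_,v[:3])-p+off[cam_])
    for cam_,p in c.items():o+=list(proj(cam_,v[:3]-.034*k)-p+off[cam_])
    return np.r_[o,v[4:]/1.0]
for use in(1,):
    s=least_squares(f,np.r_[B,.5,0,0,0,0]);v=s.x;print(v[:3],np.degrees(v[3]),v[4:],s.fun[:8]);k=n(Y,v[3])
    print("n",k,"collar",v[:3]-.034*k,"pivot",v[:3]-.064*k)
E
```

```text
[ 0.5008 -0.1936  0.1354] [0.0016374096702149467, 0.0016374096702149532] [ 0.5157 -0.1978  0.1011] [0.0018672783568778931, 0.0018672783568777843] 0.037628351710819345 24.25197888849277 164.3817244918668
[ 0.5014 -0.1936  0.1338] 25.81618245044363 [ 0.4661  0.1089  0.2598 -0.3256] [-0.3061  0.5726 -0.3018 -0.0138 -0.16   -0.6815  0.0421  0.3394]
n [-0.4156  0.1302  0.9002] collar [ 0.5155 -0.198   0.1032] pivot [ 0.528  -0.2019  0.0762]
```

```bash
python3 - <<'E'
from h import *
np.set_printoptions(precision=2,suppress=True)
B=np.array([.501,-.1936,.1345])
def n(yaw,t): return np.array([np.sin(t)*np.cos(yaw),np.sin(t)*np.sin(yaw),np.cos(t)])
for t in range(20,40,3):
    k=n(np.radians(162.6),np.radians(t));o=[]
    for c in("scene","top"):
        d=proj(c,B)-proj(c,B-.034*k);o+=[d,np.degrees(np.arctan2(d[0],-d[1]))]
    # projected collar disc extents
    u=np.array([np.cos(np.radians(72.6)),np.sin(np.radians(72.6)),0]);w=np.cross(k,u)
    a=np.linspace(0,2*np.pi,60);P=[B-.034*k+.0165*(np.cos(x)*u+np.sin(x)*w) for x in a]
    e=cv2.fitEllipse(np.array([proj("scene",p) for p in P],np.float32))
    print(t,*o,e)
# fit brass PCA at upsample and show big crops
s=cv2.imread("pics/scene0.png");t=cv2.imread("pics/top0.png")
f=lambda im,x,y:cv2.resize(im[y:y+32,x:x+32],(400,400),interpolation=cv2.INTER_NEAREST)
cv2.imwrite("pics/crop2.png",np.hstack([f(s,262,143),f(t,338,232)]))
E
```

```text
20 [  4.36 -10.13] 23.29195378303563 [0.94 4.41] 167.92838631383248 ((276.8718566894531, 162.16265869140625), (5.440690040588379, 11.813879013061523), 113.61090850830078)
23 [  4.93 -10.  ] 26.255364297065114 [0.69 5.06] 172.18803740979254 ((276.2983703613281, 162.0320587158203), (5.202863693237305, 11.824661254882812), 116.6016845703125)
26 [ 5.49 -9.84] 29.157944832686283 [0.44 5.69] 175.55466233896476 ((275.7377624511719, 161.87411499023438), (4.951504707336426, 11.836228370666504), 119.52519226074219)
29 [ 6.04 -9.66] 32.00253182902217 [0.19 6.31] 178.27851335175026 ((275.1914978027344, 161.68923950195312), (4.687246322631836, 11.84850025177002), 122.38469696044922)
32 [ 6.57 -9.45] 34.7923706697741 [-0.06  6.92] -179.4705819511429 ((274.6611022949219, 161.47784423828125), (4.410746097564697, 11.861425399780273), 125.18382263183594)
35 [ 7.08 -9.21] 37.53103356078816 [-0.32  7.51] -177.57519944142027 ((274.1479797363281, 161.24046325683594), (4.122706890106201, 11.874893188476562), 127.92678833007812)
38 [ 7.57 -8.95] 40.22234830671699 [-0.57  8.07] -175.95236790525271 ((273.6535339355469, 160.97767639160156), (3.8238210678100586, 11.888859748840332), 130.61788940429688)
```

View pics/crop2.png

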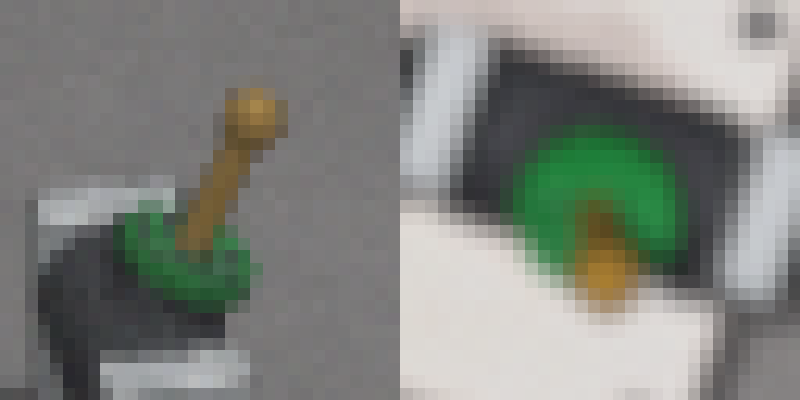

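```bash
python3 -m creep '{"gripper":[1,1,1,1,1,1,1,1],"dp":[[0.025,-0.023,0],[0.05,-0.047,0],[0.075,-0.07,0],[0.1,-0.094,0],[0.125,-0.117,0],[0.15,-0.14,0],[0.175,-0.164,0],[0.2,-0.187,0]],"turn":[-1,-2,-3,-4,-5,-6,-7,-9.2]}'
python3 -m creep '{"gripper":[1,1,1,1,1,1,1,1],"dp":[[0.026,-0.024,0],[0.052,-0.048,0],[0.078,-0.072,0],[0.104,-0.096,0],[0.13,-0.12,0],[0.156,-0.144,0],[0.182,-0.168,0],[0.204,-0.191,0]],"turn":[0,0,0,0,0,0,0,0]}'
python3 -m creep '{"gripper":[1,1,1],"dp":[[0,0,-0.03],[0,0,-0.05],[0,0,-0.05]],"turn":[0,0,0]}'
python3 - <<'E'
from h import *
np.set_printoptions(precision=4,suppress=True)
s=readout.sense();print(s)
for n in("scene","top"): cv2.imwrite(f"pics/{n}1.png",viewer.camera(n))
s=cv2.imread("pics/scene1.png");t=cv2.imread("pics/top1.png")
f=lambda im,x,y:cv2.resize(im[y:y+120,x:x+120],(400,400),interpolation=cv2.INTER_CUBIC)
cv2.imwrite("pics/crop3.png",np.hstack([f(s,280,170),f(t,170,180)]))
E
```

```text
time: 1.57
ee_pos: [0.3182, 0.2976, 0.2315]
tool_rot: [-90.0, -0.0, 67.2]
contact_force: [1.0, 1.0, 0.7]
opening: 0.0856
time: 2.23
ee_pos: [0.5227, 0.1063, 0.2312]
tool_rot: [-90.0, -0.0, 67.2]
contact_force: [0.5, 1.5, 0.9]
opening: 0.0852
time: 2.48
ee_pos: [0.5197, 0.1071, 0.1776]
tool_rot: [-89.7, 0.2, 67.2]
contact_force: [-0.3, 0.1, -1.3]
opening: 0.0856
{'time': 2.4833, 'joint_pos': array([11.6421, 16.955 , -3.5298, 69.8273,  0.0004, 34.4767]), 'joint_velocities': array([ 1.0304, -1.8851,  4.5651,  5.504 ,  0.0263,  0.1743]), 'effort': array([ -1.3743, -77.9124,  49.3348,  -3.2118,  -0.0444,  -0.0419]), 'ee_pos': array([0.5197, 0.1071, 0.1776]), 'tool_rot': array([-89.7424,   0.1763,  67.1658]), 'contact_force': array([-0.2831,  0.1485, -1.2827]), 'wrist_torque': array([-0.0635,  0.0544, -0.0001]), 'opening': 0.08556508216955003}
```

View pics/crop3.png

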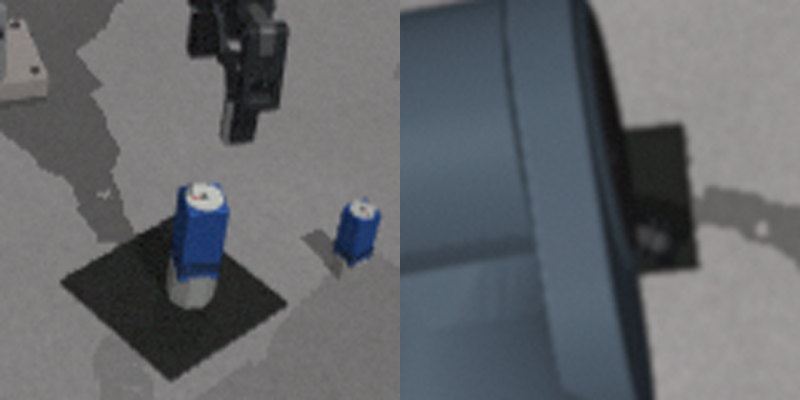

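```bash
python3 -m creep '{"gripper":[1,1,1,1,1],"dp":[[0,0,-0.035],[0,0,-0.07],[0,0,-0.1],[0,0,-0.1215],[0,0,-0.1215]],"turn":[0,0,0,0,0]}'
python3 -m creep '{"gripper":[0,0,0,0,0,0,0,0],"dp":[[0,0,0],[0,0,0],[0,0,0],[0,0,0],[0,0,0],[0,0,0],[0,0,0],[0,0,0]],"turn":[0,0,0,0,0,0,0,0]}' 20
python3 - <<'E'
from h import *
np.set_printoptions(precision=4,suppress=True)
s=readout.sense();print(s["effort"],s["contact_force"],s["wrist_torque"],s["opening"])
E
```

```text
time: 3.0
ee_pos: [0.5196, 0.1081, 0.0576]
tool_rot: [-89.8, 0.1, 67.3]
contact_force: [-1.3, -0.5, -0.7]
opening: 0.0853
time: 3.67
ee_pos: [0.5222, 0.1082, 0.0611]
tool_rot: [-90.1, -0.1, 67.2]
contact_force: [0.1, 0.5, 9.5]
opening: 0.03
[ -0.06   -73.0826  40.8268  -0.3489  -0.0492   0.0004] [0.1304 0.4747 9.4721] [ 0.0096  0.1798 -0.0076] 0.029969213956660763
```

```bash
python3 -m creep '{"gripper":[0,0,0,0,0,0,0,0],"dp":[[-0.0037,0.0015,0.0006],[-0.0073,0.0031,0.001],[-0.011,0.0046,0.0013],[-0.0147,0.0062,0.0015],[-0.0184,0.0077,0.0014],[-0.0221,0.0093,0.001],[-0.0258,0.0108,0.0005],[-0.0289,0.0121,0]],"turn":[0,0,0,0,0,0,0,0]}'
python3 - <<'E'
from h import *
np.set_printoptions(precision=4,suppress=True)
s=readout.sense();print(s["contact_force"],s["wrist_torque"],s["opening"])
for n in("scene","top"): cv2.imwrite(f"pics/{n}2.png",viewer.camera(n))
s=cv2.imread("pics/scene2.png");t=cv2.imread("pics/top2.png")
f=lambda im,x,y:cv2.resize(im[y:y+80,x:x+80],(400,400),interpolation=cv2.INTER_CUBIC)
cv2.imwrite("pics/crop4.png",np.hstack([f(s,300,195),f(t,190,200)]))
E
```

```text
time: 4.33
ee_pos: [0.4938, 0.12, 0.0611]
tool_rot: [-90.2, -0.0, 67.2]
contact_force: [5.1, -6.9, 19.4]
opening: 0.0299
[ 5.0665 -6.8952 19.407 ] [-1.7128 -1.0928  0.0308] 0.029873339734150708
```

View pics/crop4.png

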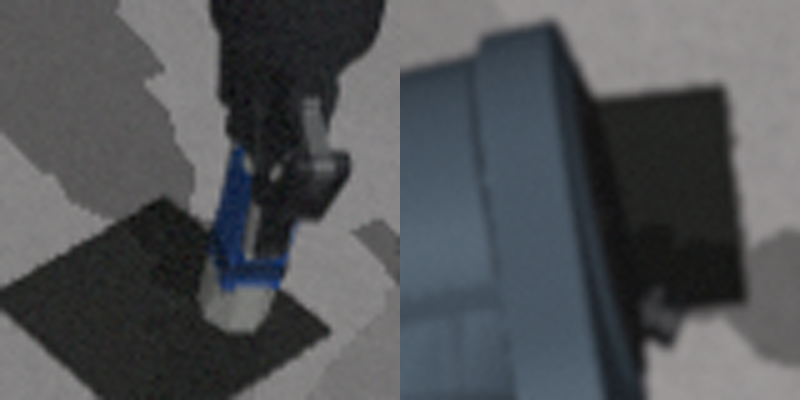

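```bash
python3 - <<'E'
from h import *
np.set_printoptions(precision=2,suppress=True)
def n(yaw,t): return np.array([np.sin(t)*np.cos(yaw),np.sin(t)*np.sin(yaw),np.cos(t)])
u=np.array([np.cos(np.radians(67.2)),np.sin(np.radians(67.2)),0])
G=np.array([.494,.120,.081])
for t in(0,10,15,20,25,30):
    k=n(np.radians(157.2),np.radians(t));w=np.cross(k,u);M=G-.075*k;o=[]
    P=lambda a,x,y:(proj("scene",M+a*k+x*u+y*w)-[300,195]+.5)*5-.5
    print(t,"mouth",P(0,0,0),"blue bottom corners",*[P(.026,x*.015,y*.015) for x in(1,-1) for y in(1,-1)],"top",*[P(.095,x*.015,y*.015) for x in(1,-1) for y in(1,-1)])
E
```

```text
0 mouth [237.95 305.86] blue bottom corners [282.75 288.5 ] [222.53 293.63] [266.26 244.96] [207.25 249.84] top [303.5  184.65] [240.67 189.64] [285.84 141.51] [224.33 146.24]
10 mouth [212.71 306.46] blue bottom corners [264.74 292.67] [206.64 290.21] [248.63 249.05] [191.66 246.36] top [309.35 188.67] [249.09 185.4 ] [291.59 145.54] [232.55 142.05]
15 mouth [200.48 305.55] blue bottom corners [255.72 293.94] [199.3  287.68] [239.79 250.28] [184.44 243.81] top [311.78 191.03] [253.52 183.65] [293.99 147.89] [236.88 140.32]
20 mouth [188.64 303.85] blue bottom corners [246.76 294.65] [192.43 284.62] [231.02 250.96] [177.69 240.74] top [313.85 193.58] [258.06 182.16] [296.04 150.45] [241.31 138.86]
25 mouth [177.25 301.34] blue bottom corners [237.94 294.8 ] [186.07 281.06] [222.37 251.07] [171.44 237.15] top [315.56 196.32] [262.65 180.95] [297.73 153.18] [245.8  137.67]
30 mouth [166.41 298.06] blue bottom corners [229.32 294.38] [180.29 277.01] [213.91 250.62] [165.75 233.09] top [316.88 199.22] [267.28 180.03] [299.05 156.07] [250.33 136.77]
```

```bash
python3 - <<'E'
from h import *
np.set_printoptions(precision=4,suppress=True)
g=np.array([(442,312),(716,300),(742,550),(468,580)],float);q=(g-[400,300]+.5)/6.25-.5+[205,220]
W=np.array([atz("top",p,0.006)[:2] for p in q]);print(W,W.mean(0))
for a,b in((0,1),(3,2),(0,3),(1,2)): d=W[a]-W[b];print(np.degrees(np.arctan2(d[1],d[0])),np.linalg.norm(d))
E
```

```text
[[0.5803 0.167 ]
 [0.588  0.0484]
 [0.481  0.0345]
 [0.4656 0.1515]] [0.5287 0.1003]
93.73092424127776 0.11885227668566442
97.48460970871363 0.11797831176813302
7.7251007942647565 0.11574290519698906
7.413930289766676 0.10796102834666829
```

```bash
python3 -m creep '{"gripper":[0,0,0,0,0,0,0,0],"dp":[[0,0,0.02],[0.02,0,0.03],[0.05,-0.005,0.03],[0.08,-0.0105,0.03],[0.105,-0.0105,0.03],[0.1186,-0.0105,0.03],[0.1186,-0.0105,0.03],[0.1186,-0.0105,0.02]],"turn":[0,5,10,16,22,27,29.3,29.3]}'
python3 -m creep '{"gripper":[0,0,0,0],"dp":[[0,0,-0.01],[0,0,-0.02],[0,0,-0.024],[0,0,-0.024]],"turn":[0,0,0,0]}'
python3 - <<'E'
from h import *
np.set_printoptions(precision=4,suppress=True)
s=readout.sense();print(s["ee_pos"],s["contact_force"],s["wrist_torque"],s["opening"])
for n in("scene","top"): cv2.imwrite(f"pics/{n}3.png",viewer.camera(n))
s=cv2.imread("pics/scene3.png");t=cv2.imread("pics/top3.png")
f=lambda im,x,y:cv2.resize(im[y:y+80,x:x+80],(400,400),interpolation=cv2.INTER_CUBIC)
cv2.imwrite("pics/crop5.png",np.hstack([f(s,290,210),f(t,190,180)]))
E
```

```text
time: 5.1
ee_pos: [0.612, 0.1099, 0.0803]
tool_rot: [-90.1, -0.0, 96.6]
contact_force: [-0.7, 0.0, -1.8]
opening: 0.0294
time: 5.43
ee_pos: [0.6104, 0.1096, 0.055]
tool_rot: [-90.0, 0.0, 96.5]
contact_force: [-0.6, -0.3, -1.4]
opening: 0.0298
[0.6104 0.1096 0.055 ] [-0.6289 -0.3268 -1.4372] [-0.0012  0.1502 -0.0023] 0.02978681752121307
```

View pics/crop5.png

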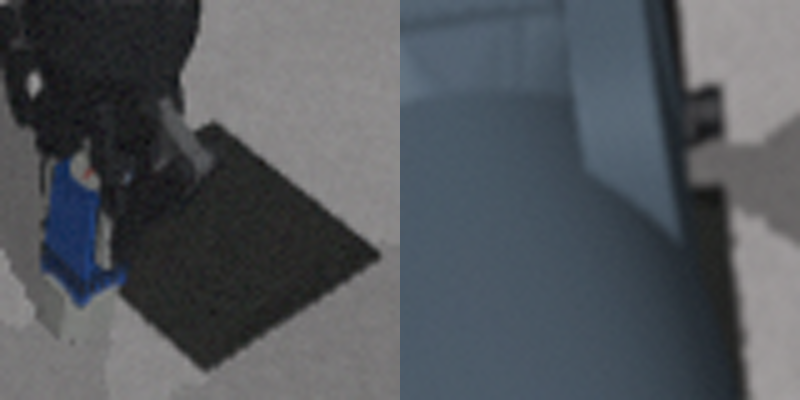

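```bash
python3 -m creep '{"gripper":[0,0,0,0,0,0,0,0],"dp":[[-0.005,-0.0006,0],[-0.01,-0.0011,0.0004],[-0.0149,-0.0017,0.0008],[-0.0189,-0.0021,0.001],[-0.0228,-0.0026,0.0012],[-0.0268,-0.003,0.0012],[-0.0308,-0.0035,0.001],[-0.0347,-0.0039,0.0008]],"turn":[0,0,0,0,0,0,0,0]}'
python3 - <<'E'
from h import *
np.set_printoptions(precision=4,suppress=True)
s=readout.sense();print(s["ee_pos"],s["contact_force"],s["wrist_torque"],s["opening"])
for n in("scene","top"): cv2.imwrite(f"pics/{n}4.png",viewer.camera(n))
s=cv2.imread("pics/scene4.png")
f=lambda im,x,y:cv2.resize(im[y:y+80,x:x+80],(480,480),interpolation=cv2.INTER_CUBIC)
cv2.imwrite("pics/crop6.png",f(s,290,210))
def n(yaw,t): return np.array([np.sin(t)*np.cos(yaw),np.sin(t)*np.sin(yaw),np.cos(t)])
u=np.array([np.cos(np.radians(96.5)),np.sin(np.radians(96.5)),0])
G=readout.sense()["ee_pos"]+[0,0,.021]
for t in(0,5,10,15,20,25,30):
    k=n(np.radians(186.5),np.radians(t));w=np.cross(k,u);M=G-.075*k
    P=lambda a,x,y:(proj("scene",M+a*k+x*u+y*w)-[290,210]+.5)*6-.5
    print(t,"mouth",P(0,0,0),"blue bottom",*[P(.026,x*.015,y*.015) for x in(1,-1) for y in(1,-1)],"top",*[P(.095,x*.015,y*.015) for x in(1,-1) for y in(1,-1)])
E
```

```text
time: 6.2
ee_pos: [0.5761, 0.1057, 0.0567]
tool_rot: [-90.0, -0.0, 96.5]
contact_force: [5.2, 0.3, -3.6]
opening: 0.0295
[0.5761 0.1057 0.0567] [ 5.1792  0.2508 -3.5841] [ 0.0202 -1.2117  0.0318] 0.029471467241405726
0 mouth [162.5876 332.3509] blue bottom [221.008  294.2823] [164.1877 327.1281] [171.3848 250.2782] [114.8717 281.9593] top [238.2317 169.6564] [179.0693 202.1992] [186.1112 125.9263] [127.2766 157.2616]
5 mouth [150.4412 338.9384] blue bottom [212.6446 300.9017] [156.3825 329.2245] [163.1022 256.7298] [107.0615 283.8909] top [241.1435 170.4631] [182.9482 197.8876] [189.0583 126.7917] [131.0883 153.0301]
10 mouth [138.4183 344.5588] blue bottom [204.1946 306.9684] [148.887  330.5406] [154.7212 262.6258] [ 99.5476 285.0477] top [243.7624 171.669 ] [186.9899 193.7731] [191.7192 128.0502] [135.0677 148.999 ]
15 mouth [126.6007 349.1646] blue bottom [195.7152 312.4384] [141.7579 331.0599] [146.2987 267.9231] [ 92.3869 285.4143] top [246.0699 173.2625] [191.1618 189.8887] [194.0749 129.6903] [139.1829 145.2005]
20 mouth [115.0709 352.7129] blue bottom [187.2643 317.271 ] [135.0505 330.7709] [137.8923 272.5823] [ 85.6348 284.9806] top [248.0498 175.2296] [195.4301 186.2656] [196.1091 131.6974] [143.4004 141.6652]
25 mouth [103.9117 355.1666] blue bottom [178.9006 321.4288] [128.8184 329.6675] [129.5603 276.5673] [ 79.3449 283.7418] top [249.689  177.5534] [199.7603 182.9324] [197.8079 134.0543] [147.6862 138.4209]
30 mouth [ 93.2056 356.4943] blue bottom [170.6827 324.8782] [123.1126 327.7496] [121.3611 279.8456] [ 73.5686 281.6989] top [250.9769 180.2144] [204.1174 179.9155] [199.1603 136.7417] [152.0059 135.4932]
```

View pics/crop6.png

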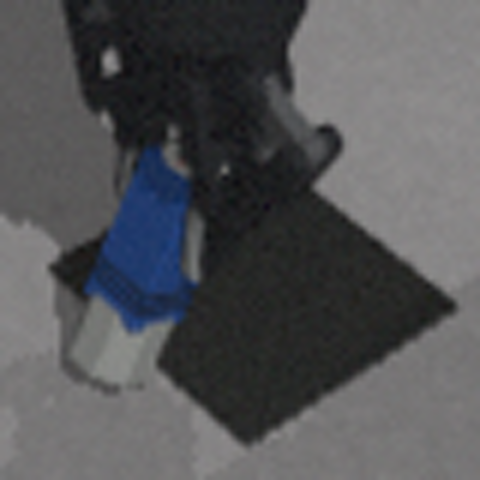

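```bash
python3 -m creep '{"gripper":[0,0,0],"dp":[[-0.003,-0.0003,-0.0003],[-0.005,-0.0006,-0.0005],[-0.005,-0.0006,-0.0005]],"turn":[0,0,0]}'
python3 -m creep '{"gripper":[0,0,0,0],"dp":[[0,0,0],[0,0,0],[0,0,0],[0,0,0]],"turn":[0,0,0,0]}' 110
python3 -m creep '{"gripper":[0,0,0,0,0,0,0,0],"dp":[[0.005,0.0006,0.005],[0.005,0,0.03],[0.005,0,0.07],[0,0,0.1],[-0.01,-0.01,0.12],[-0.03,-0.03,0.14],[-0.05,-0.06,0.144],[-0.05,-0.06,0.144]],"turn":[0,0,0,-5,-10,-17,-23.9,-23.9]}'
python3 - <<'E'
from h import *
np.set_printoptions(precision=4,suppress=True)
s=readout.sense();print(s["ee_pos"],s["tool_rot"],s["contact_force"],s["wrist_torque"],s["opening"])
E
```

```text
time: 6.55
ee_pos: [0.571, 0.1051, 0.0561]
tool_rot: [-90.0, -0.0, 96.5]
contact_force: [4.3, -0.3, -2.8]
opening: 0.0297
time: 6.88
ee_pos: [0.5712, 0.1051, 0.0561]
tool_rot: [-90.0, -0.0, 96.5]
contact_force: [1.9, -0.2, -0.8]
opening: 0.0288
time: 7.55
ee_pos: [0.5193, 0.0419, 0.2023]
tool_rot: [-90.1, 0.0, 72.1]
contact_force: [0.2, 0.2, -2.7]
opening: 0.0288
[0.5193 0.0419 0.2023] [-90.0742   0.0477  72.0761] [ 0.1567  0.1941 -2.6599] [-0.004   0.0573  0.0413] 0.0287947528355042
```

```bash
python3 -m creep '{"gripper":[0,0,0,0,0,0,0,0],"dp":[[-0.009,-0.033,0.0141],[-0.018,-0.066,0.0141],[-0.027,-0.1,0.0141],[-0.036,-0.133,0.0141],[-0.045,-0.166,0.0141],[-0.054,-0.2,0.0141],[-0.0619,-0.2256,0.0141],[-0.0619,-0.2256,0.0141]],"turn":[0,0,0,0,0,0,0,0]}'
python3 -m creep '{"gripper":[0,0],"dp":[[0,0,0],[0,0,0]],"turn":[0,0]}'
python3 - <<'E'
from h import *
np.set_printoptions(precision=4,suppress=True)
s=readout.sense();print(s["ee_pos"],s["tool_rot"],s["contact_force"],s["wrist_torque"],s["opening"])
for n in("scene","top"):
    cv2.imwrite(f"pics/{n}5.png",viewer.camera(n))
    for t in("gauge_mid","gauge_mouth","ball","collar"):
        print(n,t,[(np.round(d["position"],1).tolist(),round(d["p"],2)) for d in spot_point(n,t)])
s=cv2.imread("pics/scene5.png");t=cv2.imread("pics/top5.png")
f=lambda im,x,y:cv2.resize(im[y:y+60,x:x+50],(400,480),interpolation=cv2.INTER_CUBIC)
cv2.imwrite("pics/crop7.png",np.hstack([f(s,262,115),f(t,335,225)]))
E
```

```text
time: 8.22
ee_pos: [0.4578, -0.1842, 0.2143]
tool_rot: [-90.0, 0.1, 72.4]
contact_force: [0.5, 0.8, -2.0]
opening: 0.0289
time: 8.38
ee_pos: [0.4593, -0.1802, 0.2142]
tool_rot: [-90.0, -0.0, 72.6]
contact_force: [0.0, 0.1, -1.4]
opening: 0.0286
[ 0.4593 -0.1802  0.2142] [-89.9658  -0.0185  72.6137] [ 0.0225  0.1346 -1.4459] [ 0.0172  0.0306 -0.0476] 0.028565172425678447
scene gauge_mid [([293.2, 124.4], 0.95), ([386.0, 241.6], 0.78), ([328.6, 259.0], 0.22)]
scene gauge_mouth [([287.6, 141.1], 0.85), ([384.4, 252.0], 0.57)]
scene ball [([278.4, 152.7], 0.46)]
scene collar [([277.8, 162.1], 0.72)]
top gauge_mid [([354.3, 266.7], 0.63), ([218.1, 290.6], 0.46), ([352.3, 247.7], 0.34)]
top gauge_mouth [([351.2, 258.6], 0.57), ([217.4, 289.3], 0.53), ([352.0, 249.8], 0.21)]
top ball []
top collar [([349.9, 247.6], 0.79)]
```

View pics/crop7.png

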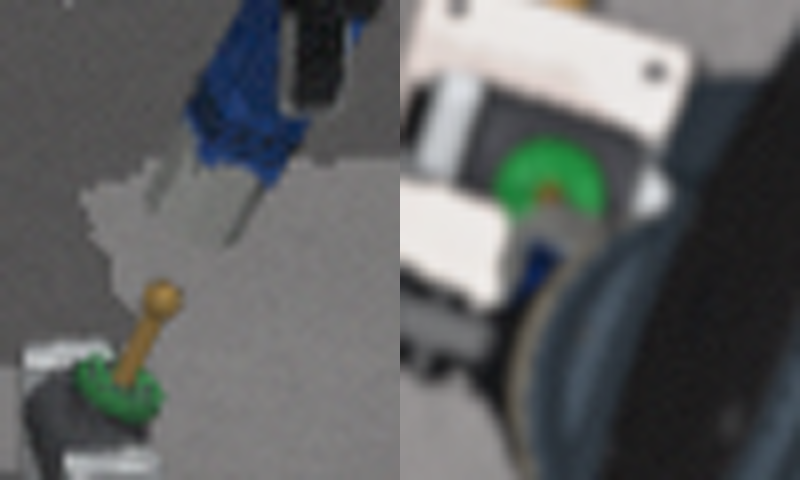

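```bash
cat >> h.py <<'E'
def nv(yaw,t): yaw,t=np.radians([yaw,t]);return np.array([np.sin(t)*np.cos(yaw),np.sin(t)*np.sin(yaw),np.cos(t)])
E
python3 - <<'E'
from h import *
np.set_printoptions(precision=1,suppress=True)
u=np.array([np.cos(np.radians(72.6)),np.sin(np.radians(72.6)),0])
G=readout.sense()["ee_pos"]+[0,0,.021]
for t in(17,20,23,26,29,32):
    k=nv(162.6,t);w=np.cross(k,u);M=G-.075*k
    P=lambda a,x,y:(proj("scene",M+a*k+x*u+y*w)-[262,115]+.5)*8-.5
    e=[np.degrees(np.arctan2(*((P(.06,x*.015,y*.015)-P(.026,x*.015,y*.015))*[1,-1]))) for x in(1,-1) for y in(1,-1)]
    print(t,"mouth",P(0,0,0),"blue bottom",*[P(.026,x*.015,y*.015) for x in(1,-1) for y in(1,-1)],"edge angs",np.array(e))
B=np.array([.501,-.1936,.1345]);print((proj("scene",B)-[262,115]+.5)*8-.5,(proj("scene",B-.034*nv(162.6,23.5))-[262,115]+.5)*8-.5)
E
```

```text
17 mouth [222.1 221. ] blue bottom [299.3 184.7] [217.2 170.4] [276.  139.6] [195.2 125.1] edge angs [21.2 20.4 20.8 20. ]
20 mouth [211.6 218.9] blue bottom [291.6 185.4] [211.  166.9] [268.4 140.2] [189.1 121.7] edge angs [24.  23.3 23.7 22.9]
23 mouth [201.4 216.4] blue bottom [283.9 185.6] [205.  163.1] [260.8 140.5] [183.2 117.9] edge angs [26.8 26.1 26.5 25.7]
26 mouth [191.3 213.3] blue bottom [276.2 185.5] [199.3 159. ] [253.3 140.3] [177.5 113.8] edge angs [29.6 28.9 29.2 28.5]
29 mouth [181.5 209.7] blue bottom [268.7 185. ] [193.8 154.6] [245.9 139.8] [172.2 109.4] edge angs [32.3 31.6 31.9 31.3]
32 mouth [172.  205.6] blue bottom [261.2 184.2] [188.7 149.9] [238.5 139. ] [167.1 104.7] edge angs [34.9 34.3 34.6 34. ]
[157.5 299.6] [117.3 379.4]
```

```bash
python3 - <<'E'
from h import *
np.set_printoptions(precision=1,suppress=True)
def rows(im,x,y,w,h,lo,hi,up=8):
    c=cv2.resize(im[y:y+h,x:x+w],None,fx=up,fy=up,interpolation=cv2.INTER_CUBIC)
    m=cv2.inRange(cv2.cvtColor(c,cv2.COLOR_BGR2HSV),lo,hi)
    return [(j,*np.percentile(np.nonzero(m[j])[0],[0,50,100]),(m[j]>0).sum()) for j in range(0,h*up,8) if (m[j]>0).any()]
for f in("scene0","scene5"):
    im=cv2.imread(f"pics/{f}.png")
    R=rows(im,262,115,50,60,(8,100,50),(25,255,255));print(f,"brass",[tuple(int(v) for v in q) for q in R])
im=cv2.imread("pics/scene5.png")
print("blue",[tuple(int(v) for v in q) for q in rows(im,262,95,60,50,(105,110,40),(130,255,255))])
E
```

```text
scene0 brass [(288, 148, 160, 173, 26), (296, 146, 162, 178, 33), (304, 146, 161, 177, 32), (312, 146, 159, 172, 27), (320, 144, 152, 160, 17), (328, 139, 148, 157, 19), (336, 135, 144, 153, 19), (344, 131, 140, 149, 19), (352, 126, 136, 146, 21), (360, 122, 132, 142, 21), (368, 119, 127, 135, 17), (376, 115, 124, 133, 19), (384, 127, 128, 130, 4)]
scene5 brass [(288, 148, 160, 172, 25), (296, 146, 162, 178, 33), (304, 146, 161, 177, 32), (312, 146, 159, 172, 27), (320, 143, 151, 160, 18), (328, 137, 147, 157, 21), (336, 134, 143, 153, 20), (344, 130, 139, 149, 20), (352, 127, 136, 145, 19), (360, 122, 132, 142, 21), (368, 119, 127, 135, 17), (376, 115, 124, 133, 19), (384, 126, 128, 130, 5)]
blue [(112, 268, 274, 281, 14), (120, 265, 273, 281, 17), (128, 260, 270, 281, 22), (136, 256, 268, 281, 26), (144, 253, 267, 281, 29), (152, 249, 264, 280, 32), (160, 245, 262, 279, 35), (168, 242, 260, 279, 38), (176, 238, 262, 362, 50), (184, 233, 261, 362, 57), (192, 229, 257, 359, 58), (200, 225, 251, 277, 53), (208, 219, 248, 277, 59), (216, 215, 246, 277, 63), (224, 210, 243, 276, 67), (232, 205, 240, 275, 71), (240, 202, 238, 275, 74), (248, 201, 237, 274, 74), (256, 197, 236, 275, 79), (264, 189, 233, 275, 84), (272, 186, 232, 278, 93), (280, 190, 247, 304, 115), (288, 194, 249, 304, 111), (296, 199, 250, 301, 103), (304, 199, 247, 295, 97), (312, 199, 243, 288, 90), (320, 203, 246, 285, 78), (328, 250, 265, 280, 31), (336, 260, 268, 277, 18), (344, 266, 267, 268, 3)]
```

```bash
python3 - <<'E'
from h import *
np.set_printoptions(precision=1,suppress=True)
u=np.array([np.cos(np.radians(72.6)),np.sin(np.radians(72.6)),0])
G=np.array([.4592,-.1804,.2143])+[0,0,.021];k=nv(162.6,25);w=np.cross(k,u);M=G-.075*k
P=lambda X:(proj("top",X)-[335,225]+.5)*8-.5+[400,0]
for a in(0,.026):
  Q=np.array([P(M+a*k+.0172*(np.cos(x)*u+np.sin(x)*w)) for x in np.linspace(0,6.28,40)]);print(a,P(M+a*k),Q.min(0),Q.max(0))
print("blue",[P(M+.026*k+x*.015*u+y*.015*w) for x in(1,-1) for y in(1,-1)])
B=np.array([.501,-.1936,.1345]);print("ball",P(B), "obs", (np.array([354,253.1])-[335,225]+.5)*8-.5+[400,0])
K=B-.034*nv(162.6,23.5);Q=np.array([P(K+.0165*(np.cos(x)*u+np.sin(x)*w)) for x in np.linspace(0,6.28,40)]);print("collar",P(K),Q.min(0),Q.max(0))
im=cv2.imread("pics/top5.png")[225:285,335:385];c=cv2.resize(im,None,fx=8,fy=8,interpolation=cv2.INTER_CUBIC)
h=cv2.cvtColor(c,cv2.COLOR_BGR2HSV)
for nme,lo,hi in(("green",(50,80,20),(85,255,255)),("blue",(105,150,40),(130,255,255)),("brass",(8,100,40),(25,255,255))):
    m=cv2.inRange(h[:,:240],lo,hi)[:300];y,x=np.nonzero(m);print(nme,x.min()+400,x.max()+400,y.min(),y.max())
for j in(208,216,224,232,240): print(j,[tuple(int(z) for z in c[j,i]) for i in range(88,224,8)])
E
```

```text
0 [559.2 271.2] [498.4 215.9] [620.2 326.1]
0.026 [562.9 308.9] [500.6 252.4] [625.5 365. ]
blue [array([493.5, 337.4]), array([530.2, 245.3]), array([595.4, 371.9]), array([633.2, 280. ])]
ball [551.4 232. ] obs [555.5 228.3]
collar [546.2 190.7] [491.6 140.6] [601.1 240.4]
green 491 608 134 217
blue 522 548 252 293
brass 544 586 0 199
208 [(190, 194, 203), (161, 173, 170), (116, 149, 116), (80, 132, 68), (75, 130, 57), (83, 130, 74), (87, 118, 94), (92, 107, 107), (93, 101, 108), (89, 97, 97), (83, 100, 84), (79, 112, 73), (79, 126, 67), (77, 129, 62), (67, 106, 54), (61, 72, 55), (68, 64, 65)]
216 [(227, 229, 237), (208, 215, 219), (160, 180, 166), (110, 143, 104), (93, 128, 85), (99, 124, 95), (104, 118, 106), (106, 112, 110), (105, 107, 109), (101, 103, 104), (95, 99, 97), (90, 100, 91), (90, 108, 88), (88, 111, 84), (74, 93, 71), (64, 70, 63), (70, 68, 70)]
224 [(234, 235, 240), (226, 230, 236), (184, 196, 192), (129, 146, 129), (104, 119, 103), (105, 114, 106), (109, 113, 111), (109, 112, 112), (107, 110, 109), (102, 105, 105), (98, 99, 101), (96, 98, 99), (95, 100, 98), (91, 98, 94), (81, 86, 83), (70, 71, 71), (72, 72, 73)]
232 [(232, 235, 238), (227, 231, 236), (186, 193, 194), (129, 137, 134), (106, 109, 107), (106, 104, 103), (105, 102, 101), (106, 104, 103), (107, 107, 106), (104, 106, 104), (99, 101, 102), (97, 99, 101), (95, 98, 100), (91, 94, 96), (84, 86, 88), (74, 75, 75), (72, 69, 66)]
240 [(232, 235, 238), (221, 225, 231), (174, 178, 183), (121, 124, 125), (102, 101, 100), (99, 91, 86), (94, 81, 74), (96, 85, 80), (103, 96, 93), (107, 104, 101), (107, 107, 106), (101, 105, 106), (96, 100, 103), (91, 96, 97), (86, 88, 88), (77, 74, 70), (70, 64, 56)]
```

```bash
python3 -m creep '{"gripper":[0,0,0,0],"dp":[[-0.003,0.0009,-0.0015],[0.0018,-0.0006,-0.013],[0.0067,-0.0022,-0.0243],[0.0067,-0.0022,-0.0243]],"turn":[0,0,0,0]}'
python3 -m creep '{"gripper":[0,0,0,0],"dp":[[0.0012,-0.0004,-0.0027],[0.0024,-0.0007,-0.0055],[0.0035,-0.0011,-0.0082],[0.0047,-0.0015,-0.0109]],"turn":[0,0,0,0]}'
python3 -m creep '{"gripper":[0,0,0,0],"dp":[[0.0008,-0.0002,-0.0018],[0.0016,-0.0005,-0.0036],[0.0024,-0.0007,-0.0055],[0.0031,-0.001,-0.0073]],"turn":[0,0,0,0]}'
python3 - <<'E'
from h import *
np.set_printoptions(precision=4,suppress=True)
s=readout.sense();print(s["ee_pos"],s["contact_force"],s["wrist_torque"],s["opening"])
E
```

```text
time: 9.22
ee_pos: [0.4657, -0.1825, 0.1877]
tool_rot: [-89.9, -0.0, 72.6]
contact_force: [0.1, -0.1, -3.4]
opening: 0.0288
time: 9.55
ee_pos: [0.471, -0.1842, 0.179]
tool_rot: [-90.0, 0.0, 72.6]
contact_force: [-1.7, 0.4, 0.8]
opening: 0.0289
time: 9.88
ee_pos: [0.4731, -0.1854, 0.1716]
tool_rot: [-89.9, 0.1, 72.6]
contact_force: [-6.0, -1.4, 0.7]
opening: 0.0285
[ 0.4731 -0.1854  0.1716] [-5.9618 -1.3541  0.7377] [-0.4687  1.5801 -0.1287] 0.028475395238523764
```

```bash
python3 -m creep '{"gripper":[0,0],"dp":[[-0.0015,0,-0.0006],[-0.0015,0,-0.0006]],"turn":[0,0]}'
python3 - <<'E'
from h import *
np.set_printoptions(precision=4,suppress=True)
s=readout.sense();print(s["ee_pos"],s["contact_force"],s["wrist_torque"],s["opening"])
for n in("scene","top"): cv2.imwrite(f"pics/{n}6.png",viewer.camera(n))
s=cv2.imread("pics/scene6.png");t=cv2.imread("pics/top6.png")
f=lambda im,x,y:cv2.resize(im[y:y+60,x:x+50],(400,480),interpolation=cv2.INTER_CUBIC)
cv2.imwrite("pics/crop8.png",np.hstack([f(s,262,115),f(t,335,225)]))
E
```

```text
time: 10.05
ee_pos: [0.4721, -0.1853, 0.1709]
tool_rot: [-90.0, 0.0, 72.6]
contact_force: [-1.5, -2.3, -3.8]
opening: 0.0288
[ 0.4721 -0.1853  0.1709] [-1.4749 -2.2645 -3.8009] [-0.2984  0.3909 -0.0761] 0.028753570141139974
```

View pics/crop8.png

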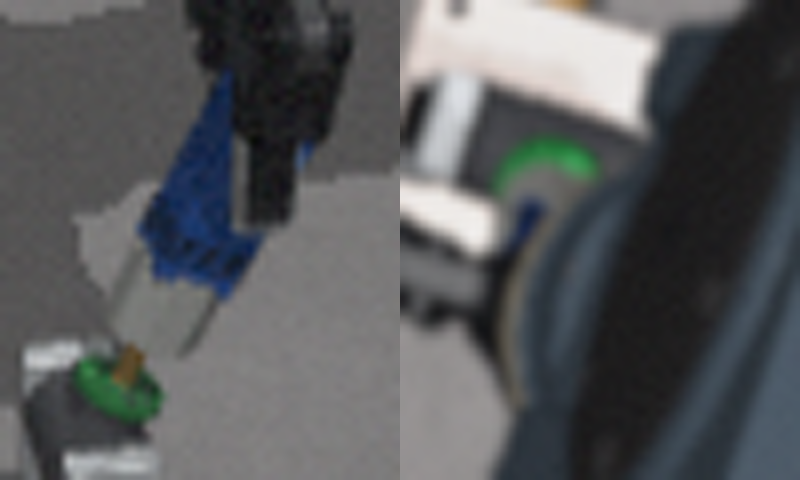

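```bash
python3 -m creep '{"gripper":[0,0,0,0],"dp":[[0.0002,-0.0007,-0.0014],[0.001,-0.0009,-0.0027],[0.0016,-0.0011,-0.0041],[0.0022,-0.0013,-0.0055]],"turn":[0,0,0,0]}'
python3 - <<'E'
from h import *
np.set_printoptions(precision=4,suppress=True)
s=readout.sense();print(s["ee_pos"],s["contact_force"],s["wrist_torque"])
E
```

```text
time: 10.48
ee_pos: [0.4746, -0.1866, 0.1653]
tool_rot: [-90.0, 0.0, 72.6]
contact_force: [-0.8, -2.1, -5.3]
opening: 0.0289
[ 0.4746 -0.1866  0.1653] [-0.7908 -2.1377 -5.3162] [-0.4507  0.2921 -0.072 ]
```

```bash
python3 -m creep '{"gripper":[0,0,0],"dp":[[0.0006,-0.0005,-0.0014],[0.0012,-0.0007,-0.0027],[0.0012,-0.0007,-0.0027]],"turn":[0,0,0]}'
python3 -m creep '{"gripper":[0,0,0],"dp":[[0.0006,-0.0002,-0.0014],[0.0012,-0.0004,-0.0027],[0.0012,-0.0004,-0.0027]],"turn":[0,0,0]}'
python3 - <<'E'
from h import *
np.set_printoptions(precision=4,suppress=True)
s=readout.sense();print(s["ee_pos"],s["contact_force"],s["wrist_torque"])
E
```

```text
time: 10.73
ee_pos: [0.4757, -0.187, 0.163]
tool_rot: [-90.0, -0.0, 72.6]
contact_force: [-5.3, 1.5, 6.6]
opening: 0.0286
time: 10.98
ee_pos: [0.4768, -0.1873, 0.1603]
tool_rot: [-90.0, -0.0, 72.6]
contact_force: [-5.4, 1.2, 7.8]
opening: 0.0291
[ 0.4768 -0.1873  0.1603] [-5.3919  1.2054  7.8317] [0.4028 1.3372 0.0435]
```

```bash
python3 -m creep '{"gripper":[0,0,0],"dp":[[0.0006,-0.0002,-0.0014],[0.0012,-0.0004,-0.0027],[0.0012,-0.0004,-0.0027]],"turn":[0,0,0]}'
python3 -m creep '{"gripper":[0,0,0],"dp":[[0.0006,-0.0002,-0.0014],[0.0008,-0.0003,-0.0018],[0.0008,-0.0003,-0.0018]],"turn":[0,0,0]}'
python3 -m creep '{"gripper":[0,0,0],"dp":[[0.0004,-0.0001,-0.0009],[0.0008,-0.0003,-0.0018],[0.0008,-0.0003,-0.0018]],"turn":[0,0,0]}'
python3 - <<'E'
from h import *
np.set_printoptions(precision=4,suppress=True)
s=readout.sense();print(s["ee_pos"],s["contact_force"],s["wrist_torque"])
E
```

```text
time: 11.23
ee_pos: [0.4779, -0.1877, 0.1577]
tool_rot: [-90.0, -0.0, 72.6]
contact_force: [-6.6, 3.3, 8.8]
opening: 0.0289
time: 11.48
ee_pos: [0.4784, -0.1879, 0.1564]
tool_rot: [-90.0, -0.0, 72.6]
contact_force: [-11.4, 5.2, 16.3]
opening: 0.0291
time: 11.73
ee_pos: [0.4788, -0.188, 0.1559]
tool_rot: [-90.0, -0.0, 72.6]
contact_force: [-24.9, 9.2, 41.0]
opening: 0.0289
[ 0.4788 -0.188   0.1559] [-24.9435   9.1832  40.9911] [1.8785 4.8862 0.0444]
```

```bash
python3 -m creep '{"gripper":[0,0,0,0],"dp":[[-0.0009,0.0003,0.001],[-0.0009,0.0003,0.001],[-0.0009,0.0003,0.001],[-0.0009,0.0003,0.001]],"turn":[0,0,0,0]}'
python3 - <<'E'
from h import *
np.set_printoptions(precision=4,suppress=True)
s=readout.sense();print(s["ee_pos"],s["contact_force"],s["wrist_torque"],s["joint_pos"])
for n in("scene","top"): cv2.imwrite(f"pics/{n}7.png",viewer.camera(n))
s=cv2.imread("pics/scene7.png");t=cv2.imread("pics/top7.png")
f=lambda im,x,y:cv2.resize(im[y:y+60,x:x+50],(400,480),interpolation=cv2.INTER_CUBIC)
cv2.imwrite("pics/crop9.png",np.hstack([f(s,255,125),f(t,335,225)]))
u=np.array([np.cos(np.radians(72.6)),np.sin(np.radians(72.6)),0]);G=readout.sense()["ee_pos"]+[0,0,.021]
B=np.array([.501,-.1936,.1345]);k0=nv(162.6,23.5)
P=lambda X:(proj("scene",X)-[255,125]+.5)*8-.5
print("expected mouth centre",P(B-.027*k0),"collar",P(B-.034*k0))
for t in(21,24,27):
    k=nv(162.6,t);w=np.cross(k,u);M=G-.075*k;print(t,"mouth",P(M),[P(M+.026*k+x*.015*u+y*.015*w) for x in(1,-1) for y in(1,-1)], "ball->",np.round(1000*(M+.019*k-(B-.008*k0)),1))
E
```

```text
time: 12.07
ee_pos: [0.4785, -0.1879, 0.1562]
tool_rot: [-90.0, -0.0, 72.6]
contact_force: [-15.0, 6.0, 25.5]
opening: 0.0286
[ 0.4785 -0.1879  0.1562] [-15.0359   5.9908  25.5267] [ 1.163   2.9067 -0.0482] [-21.454   15.3026  -8.9143  65.7689   0.0189  -4.0965]
expected mouth centre [181.4513 283.125 ] collar [173.2697 299.3619]
21 mouth [200.3016 284.9752] [array([277.7415, 255.6257]), array([199.3369, 237.975 ]), array([256.4883, 209.0375]), array([179.3115, 191.2388])] ball-> [-6.5  0.6 -2.3]
24 mouth [190.3003 282.5194] [array([270.2487, 255.84  ]), array([193.5438, 234.3891]), array([249.1204, 209.2223]), array([173.6003, 187.6609])] ball-> [-3.9 -0.2 -1.1]
27 mouth [180.517  279.5798] [array([262.8106, 255.7079]), array([188.0074, 230.5012]), array([241.805 , 209.0636]), array([168.1404, 183.7847])] ball-> [-1.4 -1.   0.1]
```

View pics/crop9.png

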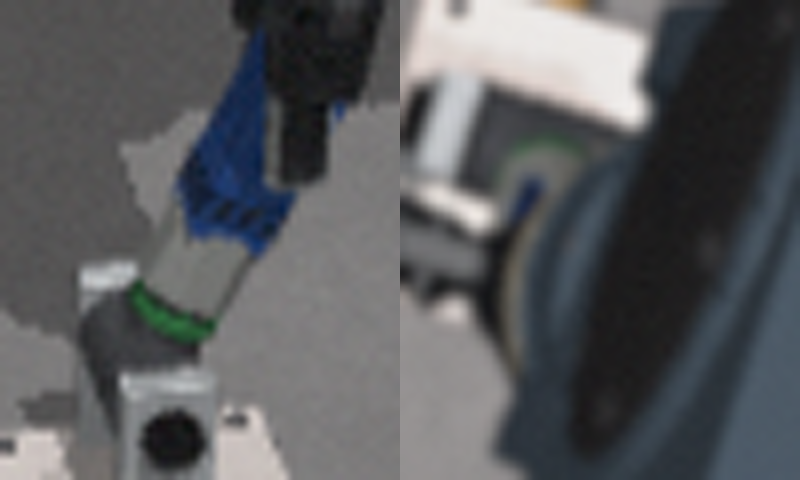

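```bash
python3 -m creep '{"gripper":[0,0,0,0,0,0],"dp":[[0,0,0],[0,0,0],[0,0,0],[0,0,0],[0,0,0],[0,0,0]],"turn":[0,0,0,0,0,0]}'
python3 -c "
from h import *
print(r.sign_off())"
```

```text
time: 12.67
ee_pos: [0.4785, -0.1879, 0.1562]
tool_rot: [-90.0, -0.0, 72.6]
contact_force: [-14.3, 5.3, 25.2]
opening: 0.0288
the job is handed in; nothing more can be done
None
```

The larger blue gauge is on the nipple and the nipple is pushed in to its stop. I handed the job in at 12.7 s, with the gauge still gripped at 110 N and the push held.

- **Tilting the gauge:** The moves cannot tilt the tool, so I tipped the gauge in a light grip. Dragging it on the rubber mat only made it slide. Pushing its foot against the mat's far edge worked, and I then clamped it at 110 N.
- **Pressing on:** I pushed along the nipple at about 24° and took out a sideways force of about 5 N on the way in.
- **Snap:** I saw no separate snap peak. The push went straight to about 11 N, above the 4–7 N a snap needs, after about the expected travel.
- **Sinking:** The nipple then sank about 8 mm to a hard stop. The push briefly reached about 49 N there, and I backed off.

**Last checks**
- **Hold:** The push held at about 30 N and the arm did not move over the last half second.
- **Pictures:** The mouth sits right above the green collar, and the collar looks unturned. I did not go near the tip box, flask or jar, and did not re-measure them.
- **Disagreements:**
  - The gauge looks about 2° more tilted than the nipple (25° against 23–24°).
  - The holding push pointed about 6° off the nipple's line, roughly 3 N sideways.
  - The arm-pose estimate puts the ball 2–4 mm off the image estimate, about what the calibration allows.

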